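# Rebuild the bend wheel of a keyboard on its slanting axle

## Robot

A 6-joint arm with a two-finger parallel gripper is mounted at the origin on a cart in front of the work surface, level with it; the furniture and walls round the work are solid. World frame = base frame: x ahead of the robot, y to its left, z up, the work surface at z = 0. Lengths are in m, angles in degrees, forces in N, time in s.
With the tool pointing down it reaches from about 0.35 to 0.875 m from the base axis. Payload 4.2 kg.
Tool frame: the origin (TCP) lies midway between the tips of the shut fingers; the grasp point (between the pads) lies 19 mm behind it; y points along the fingers, z is the direction in which the jaws open and shut, and the axes are right-handed (so a half turn about y gives the same grasp; the last joint's range is limited). The gripper opens to 87 mm and grips with 3 to 60 N. Pads are 19 mm wide; open, the fingers measure 117 mm over their backs; the gripper's body (75 mm by 190 mm) begins 51 mm behind the grasp point.
Start: joints at [-49.469, 22.042, 0.453, 0, -68.411, -14.817], TCP at [0.271, -0.563, 0.223] pointing down, gripper open.
Joint ranges: [-179.83, 179.83], [-69.29, 118.12], [-61.27, 80.66], [-181.25, 117.63], [-171.15, -9.14], [-177.46, 177.46]. Speed limits (degrees/s): [159.86, 159.86, 180, 180, 180, 180].

## Interface

Orientations are given as [roll, pitch, yaw] about the fixed x, y, z axes, in that order (R = Rz(yaw) Ry(pitch) Rx(roll)).
In Python, from workcell import env gives the robot as it stands. The module is installed in compiled form; this text tells all that it offers. Calls block until the motion is done:
- env.goto(position, orientation): joint-space move of the TCP to a pose.
- env.move_straight(position, rotation=None, rate=0.15, force_limit=None): straight line of the TCP; rotation=None keeps the orientation; rate is the mean speed in m/s. With force_limit (N) it stops when the force on the tool has changed by that much, and returns True; else False.
- env.set_joints(angles): joint-space move.
- env.gripper_to(opening, grasp_force=None): opening from 0.0 (shut) to 1.0 (fully open); grasp_force is the grip in N (None keeps the last); returns when the fingers have stopped.
- env.dwell(seconds).
- env.inverse_kinematics(position, orientation): joint angles nearest the present ones, or None.
- env.read_state(): the state.
- env.grab_frame(name): name is "scene" or "top"; returns a dict with "image" (480x640x3 uint8, blue, green, red), "fx", "fy", "cx", "cy" (pixels), "position" and "orientation" of the camera in the world. Camera axes: x right, y up, looking along -z (the intrinsics and any distortion apply to the point x, -y, -z); pixel columns grow to the right and rows downward; lengths in m; the calibration is good to about 2 mm. A picture is of the moment at which its call begins. There is no depth.
A pose or a line that the arm cannot do raises env.Unreachable and nothing moves.
- env.close_job(): hands the job in, once; it reports no verdict.
Trained networks look in a picture, given as the dict that the camera call returned (one of the last four; its "shot" number tells which), for a name from the list of things; names that differ only in an ending like _2 or _b are one class to them, and where a whole thing is asked for, a point or a joint stands for the part that bears it (a point fixed in the world has none). Each returns a list of dicts, best first, with "score" (0 to 1); they miss things now and then, are a little off and sometimes report something else, mostly with a low value. They report only what shows in the picture. A call takes as long as a camera call. They do not tell look-alikes from the thing itself.
- env.search_frame(picture, thing): "xyz" ([x, y, z] in m, in world coordinates, good to about 4 mm: the middle of the surface that is visible of it).
- env.trace(picture, thing): "mask" (480x640 bool, what is visible of it).
The state is a dict: "clock": time; "joint_positions": joint angles; "qvel": joint speeds; "joint_torque": joint torques, N m; "position": TCP position; "tool_rot": TCP orientation; "force": force on the tool from outside, world axes, zero at the start; "wrist_torque": the same for the moment, N m; "opening": opening from 0.0 (shut) to 1.0 (fully open).
Only numpy, scipy, OpenCV 4.12 (cv2) and the standard library are available. Lean on these libraries where they do the work, as an engineer would, in place of code of your own. Each camera call takes 0.05 s, during which the arm holds its last target. There are 200 camera calls.

## Task

The bend-wheel bracket of the keyboard is clamped in the small bench vice with its axle leaning over. Thread the parts onto the axle in their working order, each pushed fully home before the next: first the spacer sleeve, then the flat washer, then the wheel with the long end of its bushing outward. At the end all three sit tight on one another with the clip groove of the axle showing above the bushing; leave the cutters, tweezers and bottle where they lie.

Things in the scene. Friction and masses are not known exactly. Their poses are not given: they have to be found in the camera images.
- axle_foot (a point): Foot of the steel axle, in the upper face of the slanting aluminium bracket plate, about 82 mm above the bench. z runs along the axle, outward; x up the plate's slope, y level across it. The axle leans 32 degrees from vertical towards -x of the vice (roughly towards the robot). Vice and bracket are fixed and do not give.
- axle_tip (a point): Free end of the axle, 56 mm from its foot; same axes. The axle is 8 mm in diameter; its last 6.5 mm taper to 4.4 mm. Clip groove 47.5 to 48.8 mm from the foot. Plate: 80 mm along x (-38 to +42 from the foot), 74 mm along y, 3 mm thick; only the axle and a rivet head 2.5 mm high (at x = 29 mm) stand on it.
- vise: Small blue bench vice, fixed, 108 x 62 x 53 mm, its tommy bar at its -x side; it clamps the leg of the bracket, whose plate lies above it. Origin: centre of the underside.
- spacer_centre (a point): Spacer sleeve: plain aluminium tube, 18 mm outside diameter, 16 mm long, bore 10.6 mm, 20 g; stands loose on the bench, bore upright. This point: its centre, 8 mm above its underside; z along the bore. Home: end face on the bracket plate, centre 8 mm from the axle's foot.
- washer_centre (a point): Flat nylon thrust washer: 30 mm outside diameter, 6 mm thick, bore 10.6 mm, 15 g; lies flat and loose on the bench. This point: its centre, 3 mm above its underside; z along the bore. Home: flat on the spacer, centre 19 mm from the axle's foot.
- wheel_centre (a point): Grey plastic wheel, 52 mm across, rim 11 mm thick, recessed web; in it a brass bushing, 20 mm outside diameter, 24 mm long, bore 10.6 mm; 36 to 60 g. Bushing flush with the rim below, standing 13 mm above it on top (+z), a good grip. Lies loose, long end up. This point: centre of the bushing, 12 mm above its underside. Home: on the washer, long end outward, centre 34 mm from the foot.
- side_cutters: Bystander: red-handled side cutters lying flat, 51 x 132 x 10 mm (long along their y); origin at the centre of the underside.
- tweezers: Bystander: steel tweezers lying flat, 22 x 125 x 10 mm (long along y); origin at the centre of the underside.
- flux_bottle: Bystander: small pale plastic bottle with a red cap, lying on its side, 37 x 98 x 37 mm (long along y); origin at the centre of the underside.
Things that resemble listed ones, but are neither listed nor needed, are in the scene too. There is more than one size of the part that bears wheel_centre; the job needs the middle-sized.

How it is judged (in metres and radians):
On the way, in this order (a step that is already met when the one before it is completed fails the run):
1. the spacer sleeve is on the axle, fully home against the bracket plate (x of spacer_centre in the frame of axle_foot between -0.003 and 0.003 m and y of spacer_centre in the frame of axle_foot between -0.003 and 0.003 m and z of spacer_centre in the frame of axle_foot between 0.0055 and 0.01 m and angle between the z axis of spacer_centre and the z axis of axle_foot, either way round below 0.2 rad), for 0.2 s.
2. the washer is on the axle, fully home against the spacer (all of step 1 and x of washer_centre in the frame of axle_foot between -0.003 and 0.003 m and y of washer_centre in the frame of axle_foot between -0.003 and 0.003 m and z of washer_centre in the frame of axle_foot between 0.0165 and 0.021 m and angle between the z axis of washer_centre and the z axis of axle_foot, either way round below 0.2 rad), for 0.2 s.
3. the wheel is on the axle, long end of its bushing outward, fully home against the washer (all of step 2 and x of wheel_centre in the frame of axle_foot between -0.003 and 0.003 m and y of wheel_centre in the frame of axle_foot between -0.003 and 0.003 m and z of wheel_centre in the frame of axle_foot between 0.0315 and 0.036 m and angle between the z axis of wheel_centre and the z axis of axle_foot, either way round below 0.2 rad and angle between wheel_centre's own z axis and vertical below 1 rad), for 0.2 s.
At the end, for the whole second after the job is handed in: Spacer, washer and wheel sit on the axle in this order from the plate outward: each centred within 3 mm of the axle line, square to it within 0.2 rad and no more than 2 mm short of home or 2.5 mm past it (centres 8, 19 and 34 mm from the foot), the long end of the bushing outward, all at rest (all of step 3); the robot touches nothing.
It fails at once if the pair of side cutters is pushed more than 3 cm from where it lay (distance of side_cutters from where it was at the start of the episode above 0.03 m).
It fails at once if the pair of tweezers is pushed more than 3 cm from where it lay (distance of tweezers from where it was at the start of the episode above 0.03 m).
It fails at once if the bottle is pushed more than 3 cm from where it lay (distance of flux_bottle from where it was at the start of the episode above 0.03 m).
It also fails if it takes over 72 s, if anything falls off the work surface, if the arm or the gripper's body presses on something with over 40 N, if the wrist force passes 120 N, or if a joint passes its speed limit or range.

## Working session

There is one attempt and no reset: what is moved stays moved. The work goes in short steps, each a Python script; the robot and the scene stay as the last script left them, time stands still between calls to the robot, and variables do not carry over. Pictures are saved under pics/ and viewed, about 8 in all and at most 12, crops included, and the job is handed in when it is done.

```bash
mkdir -p pics
cat > h.py <<'E'
import numpy as np, cv2
from workcell import env
from scipy.spatial.transform import Rotation as R
np.set_printoptions(precision=4,suppress=True)
def cam(f):
    o=np.array(f["orientation"],float)
    M=o if o.shape==(3,3) else R.from_euler('xyz',o,degrees=True).as_matrix()
    return M,np.array(f["position"],float)
def ray(f,u,v):
    M,p=cam(f); d=M@np.array([(u-f["cx"])/f["fx"],-(v-f["cy"])/f["fy"],-1.]); return p,d
def at_z(f,u,v,z):
    p,d=ray(f,u,v); return p+d*(z-p[2])/d[2]
def proj(f,P):
    M,p=cam(f); q=M.T@(np.array(P)-p); return np.array([f["cx"]+f["fx"]*q[0]/-q[2], f["cy"]-f["fy"]*q[1]/-q[2]])
E
python3 - <<'E'
from h import *
for n in("scene","top"):
    f=env.grab_frame(n); cv2.imwrite(f"pics/{n}0.png",f["image"])
    print(n,{k:v for k,v in f.items() if k!="image"})
    for t in("axle_foot","axle_tip","vise","spacer_centre","washer_centre","wheel_centre","side_cutters","tweezers","flux_bottle"):
        for d in env.search_frame(f,t)[:5]: print(t,np.array(d["xyz"]),round(d["score"],2),proj(f,d["xyz"]).round())
print(env.read_state())
E
```

```text
scene {'fx': 588.5704452633316, 'fy': 588.5704452633316, 'cx': 317.6054809557499, 'cy': 236.49253383243925, 'position': array([-0.0976,  0.7093,  0.7089]), 'orientation': array([  57.3397,    1.1956, -139.6026]), 'shot': 1}
axle_foot [ 0.5802 -0.1359  0.0789] 0.96 [339. 211.]
axle_tip [ 0.5785 -0.1401  0.0849] 0.83 [340. 208.]
vise [ 0.5685 -0.1305  0.0649] 0.71 [341. 219.]
spacer_centre [0.4566 0.0888 0.0121] 0.59 [315. 312.]
spacer_centre [0.5504 0.159  0.0098] 0.28 [251. 311.]
washer_centre [0.4487 0.2399 0.0052] 0.69 [259. 363.]
wheel_centre [0.5494 0.1598 0.0102] 0.97 [251. 312.]
wheel_centre [0.5346 0.2528 0.0071] 0.92 [219. 344.]
wheel_centre [0.5447 0.0539 0.009 ] 0.7 [292. 286.]
side_cutters [ 0.3927 -0.2393  0.0055] 0.73 [438. 249.]
tweezers [ 0.3676 -0.029   0.0105] 0.61 [392. 300.]
flux_bottle [0.6622 0.0714 0.0271] 0.66 [243. 261.]
flux_bottle [0.4505 0.2418 0.0066] 0.26 [258. 362.]
top {'fx': 583.4428358044524, 'fy': 583.4428358044524, 'cx': 313.013590466512, 'cy': 235.64357599199974, 'position': array([0.3886, 0.0144, 1.1185]), 'orientation': array([  6.5033,  -1.7154,
[... 283 characters left out ...]
]
wheel_centre [0.5466 0.0418 0.0105] 0.6 [284. 219.]
wheel_centre [0.5578 0.1525 0.0057] 0.57 [226. 212.]
side_cutters [ 0.3961 -0.2367  0.0071] 0.62 [427. 302.]
flux_bottle [0.6628 0.0706 0.0336] 0.85 [270. 156.]
{'clock': 1.0, 'joint_positions': array([-49.4713,  22.0429,   0.4512,   0.0006, -68.4105, -14.8158]), 'qvel': array([ 0.0263,  0.0881,  0.0076, -0.0157, -0.0056, -0.0271]), 'joint_torque': array([  0.0001, -39.0478,  18.7627,   4.2245,   0.0156,  -0.    ]), 'position': array([ 0.2712, -0.5631,  0.2225]), 'tool_rot': array([-89.998 ,   0.0011,  25.7131]), 'force': array([ 0.0092,  0.7342, -0.508 ]), 'wrist_torque': array([-0.0144,  0.0333, -0.0081]), 'opening': 0.9985160687137848}
```

View pics/top0.png

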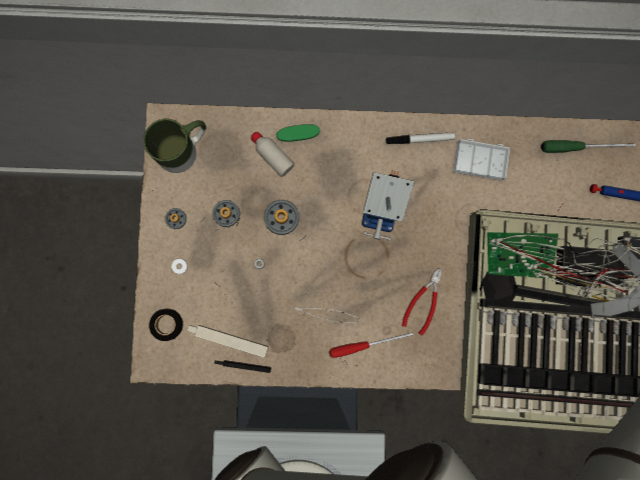

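View pics/scene0.png

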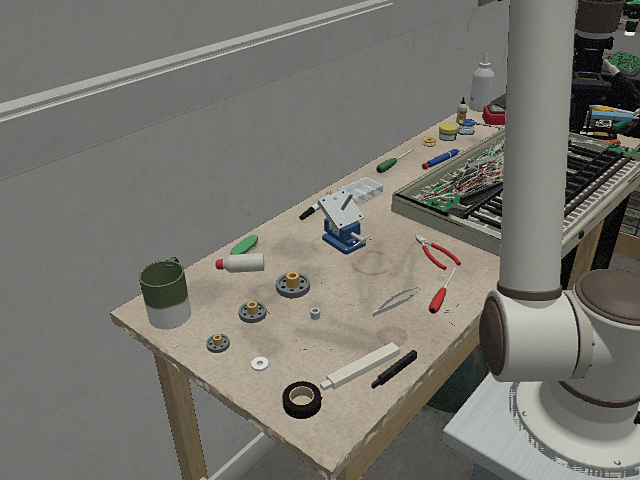

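Run:
```python
import cv2,numpy as np
t=cv2.imread("pics/top0.png");s=cv2.imread("pics/scene0.png")
def c(i,u,v,w,h,k): return cv2.resize(i[v:v+h,u:u+w],None,fx=k,fy=k,interpolation=cv2.INTER_CUBIC)
a=np.hstack([c(t,350,165,80,75,5),c(s,300,180,80,75,5)])
b=np.hstack([c(t,160,195,160,90,2.5),c(s,195,260,160,90,2.5)])
cv2.imwrite("pics/z1.png",np.vstack([a,b]))
```

```text
(no output)
```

View pics/z1.png

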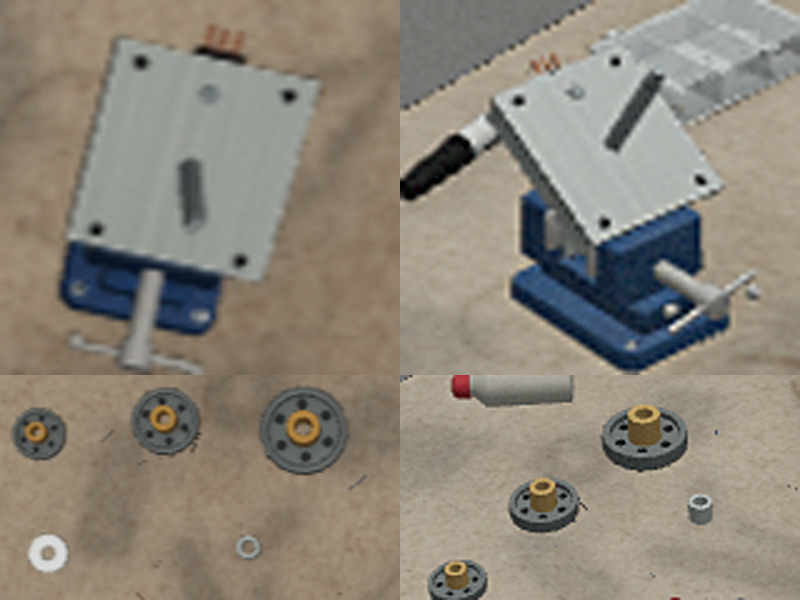

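The top view shows three wheels: small (176,218), middle (226,213, about 27 px, which is 52 mm) and large (282,217). The spacer is at (259,264) and the only washer at (179,267); the tape roll at (165,325) is a look-alike. The plate's high edge (rivet) faces away from the robot, and the axle tip points towards it. I choose the middle wheel and fit the geometry next.

```bash
cat > fit.py <<'E'
from h import *
from scipy.optimize import least_squares
ft=env.grab_frame("top"); fs=env.grab_frame("scene")
def frame(q):
    x,y,z,psi=q[:4]; c,s=np.cos(psi),np.sin(psi); l=np.radians(32)
    X=np.array([np.cos(l)*c,np.cos(l)*s,np.sin(l)]); Z=np.array([-np.sin(l)*c,-np.sin(l)*s,np.cos(l)]); Y=np.cross(Z,X)
    return np.array([x,y,z]),np.c_[X,Y,Z]
m=1e-3*np.array([[42,37,0],[42,-37,0],[-38,-37,0],[-38,37,0],[0,0,0],[0,0,56]])
pt=np.array([[116,38],[321,80],[262,281],[70,240],[188,160],[196,226]])/5+[350,165]-.4
ps=np.array([[90,98],[217,50],[322,185],[197,245],[212,145],[257,76]])/5+[300,180]-.4
w=np.array([1,1,1,1,.7,.7])
def res(q):
    o,M=frame(q); P=o+m@M.T
    return np.r_[((np.array([proj(ft,p) for p in P])-pt)*w[:,None]).ravel(),((np.array([proj(fs,p) for p in P])-ps)*w[:,None]).ravel(),(q[2]-.082)/.002*1]
if __name__=="__main__":
    r=least_squares(res,[.58,-.145,.082,0.]); print("foot",r.x[:3],"yaw",np.degrees(r.x[3])); print(r.fun.round(1))
    o,M=frame(r.x); np.save("axle.npy",r.x); print("tip",o+.056*M[:,2])
    # parts: fit discs
    img={'t':ft,'s':fs}
    for n,zc in(("wheel_centre",None),("washer_centre",None),("spacer_centre",None)):
        for k,f in img.items():
            for d in env.trace(f,n)[:4]:
                mk=d["mask"]; v,u=np.nonzero(mk); 
                print(n,k,round(d["score"],2),len(u),(u.min(),u.max(),v.min(),v.max()),"c",u.mean().round(1),v.mean().round(1), at_z(f,u.mean(),v.mean(),{'h':.008,'a':.005,'p':.01}[n[1] if n[0]!='w' else n[1]] if 0 else {'wh':.008,'wa':.005,'sp':.010}[n[:2]])[:2])
    o,M=frame(r.x)
    for h,rr in((0,.112),(.04,.06)): pass
    for sgn in(1,-1):
        for d in(.045,.08,.15):
            Ry=-M[:,2]; Rz=sgn*M[:,1]; Rx=np.cross(Ry,Rz); e=R.from_matrix(np.c_[Rx,Ry,Rz]).as_euler('xyz',degrees=True)
            print(sgn,d,e,env.inverse_kinematics(list(o+d*M[:,2]),list(e)))
E
python3 fit.py
```

```text
foot [ 0.5809 -0.1469  0.0789] yaw -9.765115252660246
[-0.   0.1 -0.4 -0.1  0.3 -0.1 -0.6  0.2  0.2  0.9 -0.  -0.1 -0.2 -0.1
  0.3 -1.5  0.3 -0.1 -0.4  0.  -0.3 -0.   0.1 -0.6 -1.5]
tip [ 0.5517 -0.1419  0.1264]
wheel_centre t 0.98 937 (np.int64(265), np.int64(299), np.int64(200), np.int64(234)) c 281.7 217.1 [0.5502 0.0457]
wheel_centre t 0.83 554 (np.int64(213), np.int64(239), np.int64(200), np.int64(226)) c 226.4 212.7 [0.5554 0.1517]
wheel_centre t 0.83 348 (np.int64(165), np.int64(186), np.int64(208), np.int64(228)) c 175.9 218.1 [0.5421 0.2473]
wheel_centre s 0.94 467 (np.int64(239), np.int64(265), np.int64(302), np.int64(322)) c 251.9 312.3 [0.5494 0.1587]
wheel_centre s 0.78 741 (np.int64(276), np.int64(309), np.int64(272), np.int64(298)) c 292.5 285.0 [0.5466 0.0505]
wheel_centre s 0.57 372 (np.int64(206), np.int64(229), np.int64(334), np.int64(352)) c 217.4 343.0 [0.5367 0.254 ]
washer_centre t 0.69 165 (np.int64(172), np.int64(187), np.int64(259), np.int64(273)) c 179.6 265.8 [0.4514 0.2362]
washer_centre t 0.26 1787 (np.int64(364), np.int64(414), np.int64(172), np.int64(2
[... 158 characters left out ...]
r_centre t 0.53 2 (np.int64(256), np.int64(256), np.int64(263), np.int64(264)) c 256.0 263.5 [0.4595 0.0914]
spacer_centre s 0.71 239 (np.int64(416), np.int64(456), np.int64(236), np.int64(268)) c 431.6 250.6 [ 0.3967 -0.2196]
spacer_centre s 0.51 96 (np.int64(310), np.int64(319), np.int64(308), np.int64(318)) c 314.4 313.0 [0.4566 0.0895]
1 0.045 [-90.     -32.      -9.7651] None
1 0.08 [-90.     -32.      -9.7651] None
1 0.15 [-90.     -32.      -9.7651] [   3.1839   -1.1344  -51.2061   38.6909  -10.9503 -139.2121]
-1 0.045 [-90.      32.     170.2349] None
-1 0.08 [-90.      32.     170.2349] None
-1 0.15 [-90.      32.     170.2349] [  3.1839  -1.1344 -51.2061  38.6909 -10.9503  40.7879]
```

```bash
cat >> h.py <<'E'
def eul(M): return list(R.from_matrix(M).as_euler('xyz',degrees=True))
def toolR(down,jaw,delta):
    """down: part axis pointing into the part's foot; jaw: jaw direction; delta: deg tilt about jaw"""
    z=jaw/np.linalg.norm(jaw); y=R.from_rotvec(np.radians(delta)*z).apply(down); return np.c_[np.cross(y,z),y,z]
E
python3 - <<'E'
from h import *
from fit import frame
o,M=frame(np.load("axle.npy")); X,Y,Z=M.T
for al in range(0,360,30):
    jaw=R.from_rotvec(np.radians(al)*Z).apply(Y)
    row=[]
    for de in range(0,46,5):
        T=eul(toolR(-Z,jaw,de)); J=[env.inverse_kinematics(list(o+d*Z),T) for d in(.02,.05,.09)]
        row.append("".join("x" if j is None else "o" for j in J)+(f"{J[1][4]:.0f}" if J[1] is not None else ""))
    print(al,row)
E
```

```text
0 ['xxx', 'xxo', 'ooo-17', 'ooo-27', 'ooo-35', 'ooo-43', 'ooo-50', 'ooo-57', 'ooo-63', 'ooo-70']
30 ['xxx', 'xxx', 'xoo-10', 'ooo-21', 'ooo-29', 'ooo-37', 'ooo-44', 'ooo-50', 'ooo-57', 'ooo-63']
60 ['xxx', 'xxx', 'xxo', 'ooo-15', 'ooo-23', 'ooo-30', 'ooo-37', 'ooo-43', 'ooo-49', 'ooo-54']
90 ['xxx', 'xxx', 'xxx', 'xxx', 'xxo', 'xoo-29', 'ooo-36', 'ooo-42', 'ooo-48', 'ooo-53']
120 ['xxx', 'xxx', 'xxx', 'oxx', 'xxx', 'xxx', 'xxx', 'xxx', 'xxx', 'xxx']
150 ['xxx', 'xxx', 'xxx', 'xxx', 'oox-18', 'ooo-32', 'ooo-45', 'ooo-58', 'oxx', 'xxx']
180 ['xxx', 'xxx', 'xxx', 'xxx', 'oox-14', 'ooo-28', 'ooo-41', 'ooo-53', 'ooo-65', 'ooo-77']
210 ['xxx', 'xxx', 'xxx', 'oxx', 'ooo-19', 'ooo-29', 'ooo-38', 'ooo-47', 'ooo-55', 'ooo-63']
240 ['xxx', 'xxx', 'xxo', 'ooo-19', 'ooo-27', 'ooo-34', 'ooo-41', 'ooo-48', 'ooo-55', 'ooo-61']
270 ['xxx', 'xxx', 'ooo-16', 'ooo-25', 'ooo-33', 'ooo-40', 'ooo-47', 'ooo-53', 'ooo-59', 'ooo-65']
300 ['xxx', 'xxo', 'ooo-20', 'ooo-29', 'ooo-37', 'ooo-44', 'ooo-51', 'ooo-58', 'ooo-64', 'ooo-70']
330 ['xxx', 'xxo', 'ooo-20', 'ooo-29', 'ooo-38', 'ooo-45', 'ooo-52', 'ooo-59', 'ooo-66', 'ooo-72']
```

```bash
cat >> h.py <<'E'
DN=np.array([0,0,-1.])
def st(tag):
    s=env.read_state(); print(tag,"t=%.2f"%s["clock"],"pos",s["position"],"op %.3f"%s["opening"],"F",np.array(s["force"]).round(1)); return s
def pick(p,h0,h1,delta,yaw,op,lift=.12,gf=30):
    """squeeze once crosswise to centre the part, then grasp tilted by delta about the jaw axis"""
    p=np.array(p[:2]); P=lambda z:[p[0],p[1],z]
    jaw=lambda a: np.array([-np.sin(a),np.cos(a),0])
    a=np.radians(yaw)
    T1=eul(toolR(DN,jaw(a-np.pi/2),0)); T2=eul(toolR(DN,jaw(a),delta))
    env.gripper_to(op); env.goto(P(h0+.06),T1); env.move_straight(P(h0)); st("at squeeze")
    env.gripper_to(0.,8); st("squeezed"); env.gripper_to(op)
    env.move_straight(P(h0+.04)); env.goto(P(h1+.04),T2); env.move_straight(P(h1),rate=.1)
    env.gripper_to(0.,gf); st("grasped"); env.move_straight(P(h1+lift)); st("lifted")
E
python3 - <<'E'
from h import *
ft=env.grab_frame("top"); fs=env.grab_frame("scene")
a=at_z(ft,258.9,263.5,.016); b=at_z(fs,700/2.5-160+195-.3,(501-375)/2.5+260-.3,.016); print("spacer",a,b)
c=at_z(ft,224.5,212.3,.024); d=at_z(fs,251.5,303.3,.024); print("wheel",c,d)
e=at_z(ft,48/2.5+160-.3,(553-375)/2.5+195-.3,.006); g=at_z(fs,259.5,363.5,.006);print("washer",e,g)
np.save("parts.npy",np.array([(a+b)/2,(e+g)/2,(c+d)/2])); p=(a+b)/2
st("s")
env.goto([p[0],p[1],.2],eul(toolR(DN,np.array([1,0,0.]),0))); st("above")
pick(p,.003,.005,14,10,.5)
f=env.grab_frame("top");g=env.grab_frame("scene")
q=np.array(env.read_state()["position"]); I=[]
for F in(f,g):
    u,v=proj(F,q).astype(int); u=max(80,min(u,560)); v=max(80,min(v,400)); I.append(cv2.resize(F["image"][v-75:v+75,u-50:u+50],None,fx=4,fy=4))
cv2.imwrite("pics/grasp1.png",np.hstack(I))
E
```

```text
spacer [0.4592 0.0855 0.016 ] [0.4568 0.0883 0.016 ]
wheel [0.5536 0.1534 0.024 ] [0.5534 0.1539 0.024 ]
washer [0.451  0.2372 0.006 ] [0.4466 0.2413 0.006 ]
s t=1.60 pos [ 0.2712 -0.5631  0.2226] op 1.002 F [ 0.  -0.2  1.4]
above t=4.03 pos [0.4582 0.0866 0.2   ] op 0.999 F [ 0.5 -0.7  0.4]
at squeeze t=6.17 pos [0.4594 0.0876 0.0044] op 0.495 F [0.1 0.3 1. ]
squeezed t=6.74 pos [0.4583 0.087  0.0034] op 0.199 F [-0.6 -0.1  3.8]
grasped t=12.88 pos [0.4582 0.0869 0.0053] op 0.187 F [0.2 0.  2. ]
lifted t=13.82 pos [0.4573 0.0866 0.1242] op 0.188 F [-0.2 -0.2 -0.7]
```

```bash
cat >> h.py <<'E'
def two(name,q,k=5,w=80,h=110):
    I=[]
    for n in("top","scene"):
        F=env.grab_frame(n); u,v=proj(F,q).astype(int); np.save(f"{name}_{n}.npy",[u-w//2,v-h//2]); print(n,u-w//2,v-h//2)
        I.append(cv2.resize(F["image"][v-h//2:v+h//2,u-w//2:u+w//2],None,fx=k,fy=k,interpolation=cv2.INTER_CUBIC))
    cv2.imwrite(f"pics/{name}.png",np.hstack(I))
E
python3 - <<'E'
from h import *
from fit import frame
o,M=frame(np.load("axle.npy")); X,Y,Z=M.T
T=eul(toolR(-Z,Y,14))
env.goto(list(o+.13*Z),T); st("over"); env.move_straight(list(o+.078*Z)); st("near")
print(env.read_state()["joint_positions"])
two("near1",o+.06*Z)
E
```

```text
over t=14.96 pos [ 0.5133 -0.1348  0.189 ] op 0.190 F [-0.  -0.4  0. ]
near t=15.46 pos [ 0.5405 -0.1392  0.1445] op 0.189 F [-0.7 -0.5  0.5]
[   4.4789   12.0089  -32.3952    9.1334  -28.5141 -111.5429]
top 348 155
scene 311 137
```

View pics/near1.png

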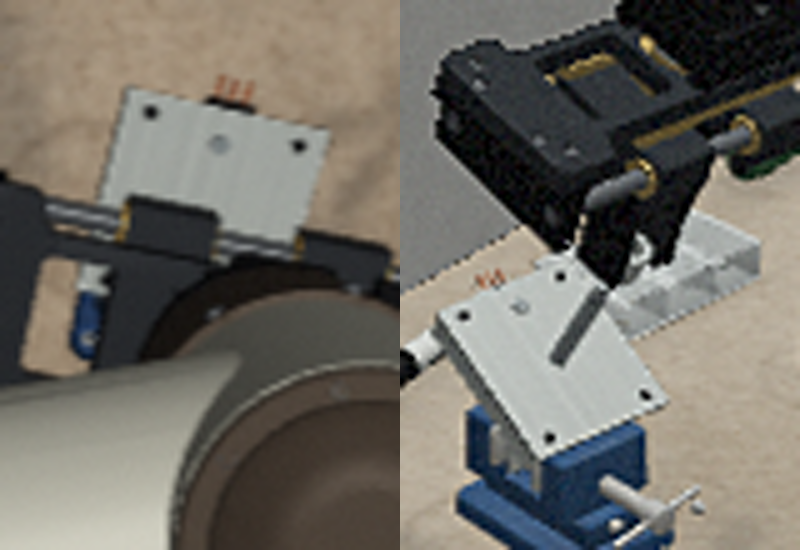

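Run:
```python
from h import *
from fit import frame
o,M=frame(np.load("axle.npy")); X,Y,Z=M.T
for d in(.066,.060,.054,.048,.042):
    hit=env.move_straight(list(o+d*Z),rate=.04,force_limit=5); s=env.read_state()
    print(d,hit,"t %.2f"%s["clock"],"xyz in axle mm",(M.T@(s["position"]-o)*1e3).round(1),"F axle frame",(M.T@s["force"]).round(1))
    if hit: break
two("near2",o+.05*Z)
```

```text
0.066 False t 16.11 xyz in axle mm [-0.3 -0.1 65.7] F axle frame [-0.  -0.1 -0.6]
0.06 False t 16.41 xyz in axle mm [-0.3 -0.  59.7] F axle frame [-0.1 -0.4 -1.4]
0.054 False t 16.71 xyz in axle mm [-0.3 -0.1 53.7] F axle frame [-0.7 -0.1  1. ]
0.048 False t 17.01 xyz in axle mm [-0.3 -0.1 47.7] F axle frame [-0.6  0.2  0.6]
0.042 False t 17.31 xyz in axle mm [-0.3 -0.  41.7] F axle frame [-0.2  0.6 -0.4]
top 348 153
scene 310 140
```

View pics/near2.png

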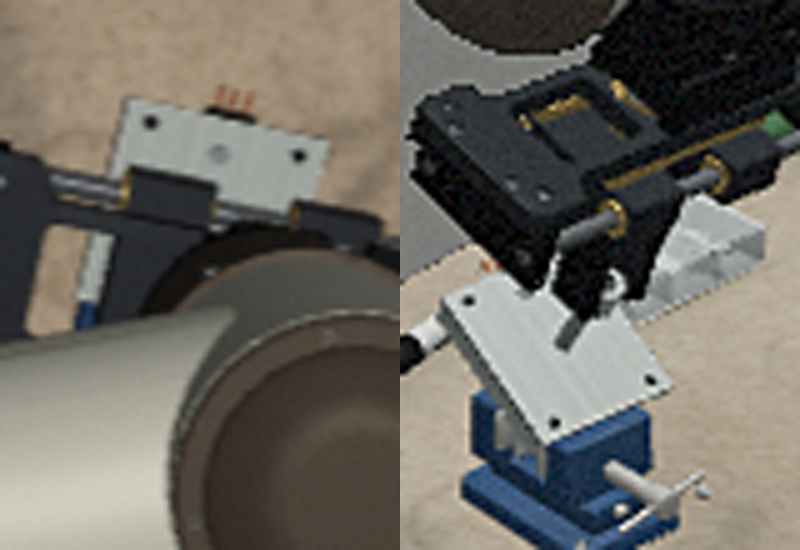

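```bash
cat >> h.py <<'E'
def probe(o,M,d,c,rng=.005,fl=3,axes=(0,1)):
    """find centre (in axle frame x,y) by touching the bore on both sides"""
    c=np.array(c,float)
    for k in axes:
        e=[]
        for sg in(1,-1):
            t=c.copy(); t[k]+=sg*rng
            hit=env.move_straight(list(o+M@np.array([t[0],t[1],d])),rate=.02,force_limit=fl)
            q=M.T@(np.array(env.read_state()["position"])-o); F=M.T@env.read_state()["force"]
            print("axis",k,sg,hit,(q*1e3).round(1),F.round(1)); e.append(q[k])
            env.move_straight(list(o+M@np.array([c[0],c[1],d])),rate=.04)
        c[k]=np.mean(e)
        env.move_straight(list(o+M@np.array([c[0],c[1],d])),rate=.04)
    print("centre mm",c*1e3); return c
E
python3 - <<'E'
from h import *
from fit import frame
o,M=frame(np.load("axle.npy"))
c=probe(o,M,.042,[0,0]); np.save("c.npy",c); st("end")
E
```

```text
axis 0 1 True [ 1.1 -0.2 41.8] [-0.4  0.7 -0. ]
axis 0 -1 True [-1.   0.5 41.8] [1.8 0.6 0.4]
axis 1 1 True [-0.2  2.1 41.9] [ 1.3 -1.9  0.2]
axis 1 -1 True [-0.1 -0.6 41.7] [-0.   2.8  1.6]
centre mm [0.0658 0.7532]
end t=19.93 pos [ 0.559  -0.1424  0.1144] op 0.191 F [ 0.8  0.4 -0.1]
```

Run:
```python
from h import *
from fit import frame
o,M=frame(np.load("axle.npy")); c=np.load("c.npy"); T=lambda d:list(o+M@np.array([c[0],c[1],d]))
def rep(n,h=None):
    s=env.read_state(); print(n,h,"t %.2f"%s["clock"],(M.T@(s["position"]-o)*1e3).round(1),(M.T@s["force"]).round(1),"op %.3f"%s["opening"])
rep("down",env.move_straight(T(.014),rate=.05,force_limit=8))
rep("down2",env.move_straight(T(.000),rate=.02,force_limit=8))
env.gripper_to(.33); rep("open")
env.move_straight(T(.09),rate=.15); rep("up")
p=np.array(env.read_state()["position"])
env.move_straight([p[0],p[1],.26],rate=.25)
w=np.load("parts.npy")[1]; env.goto([w[0],w[1],.12],eul(toolR(DN,np.array([1,0,0.]),0))); rep("washer")
two("sp",o+.02*M[:,2],k=5,w=80,h=80)
```

```text
down False t 20.73 [-0.1  0.7 13.8] [ 0.2  0.2 -1.1] op 0.188
down2 True t 21.16 [0.4 0.9 8.6] [0.8 0.6 5.8] op 0.189
open None t 21.73 [-0.8  0.6  8. ] [-0.1 -0.6  0.1] op 0.331
up None t 22.43 [-0.3  0.8 89.8] [ 0.9  0.8 -0.1] op 0.335
washer None t 26.50 [-144.1  358.1  138.5] [-0.9  0.4 -0.7] op 0.331
top 347 161
scene 304 163
```

View pics/sp.png

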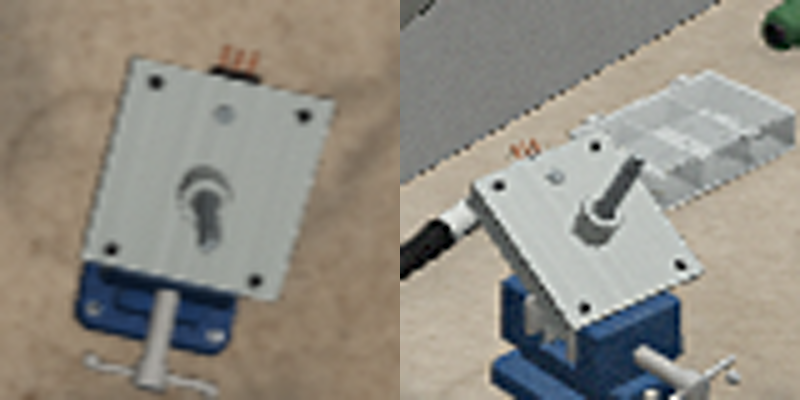

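```bash
cat >> h.py <<'E'
from fit import frame
E
python3 - <<'E'
from h import *
from fit import frame
q=np.load("axle.npy"); o,M=frame(q); c=np.load("c.npy"); o=o+M@np.array([c[0],c[1],.0033]); np.savez("ax.npz",o=o,M=M); print("foot",o)
w=np.load("parts.npy")[1]
pick(w,.0015,.0022,6,10,.5,lift=.15,gf=30)
Z=M[:,2]
env.goto(list(o+.10*Z),eul(toolR(-Z,M[:,1],14))); st("over")
for d in(.066,.060,.054,.048):
    hit=env.move_straight(list(o+d*Z),rate=.05,force_limit=5); s=env.read_state()
    print(d,hit,"t %.2f"%s["clock"],(M.T@(s["position"]-o)*1e3).round(1),(M.T@s["force"]).round(1))
    if hit: break
two("wa",o+.05*Z,w=80,h=90)
E
```

```text
foot [ 0.5794 -0.1459  0.0818]
at squeeze t=28.19 pos [0.4499 0.2403 0.0029] op 0.502 F [ 0.3  0.4 -0.2]
squeezed t=28.62 pos [0.4494 0.2398 0.0024] op 0.338 F [-0.5  0.   5.3]
grasped t=34.48 pos [0.4488 0.2393 0.0023] op 0.320 F [-0.2 -0.  -0.1]
lifted t=35.62 pos [0.4482 0.2389 0.1513] op 0.323 F [ 0.5  0.3 -0.5]
over t=37.05 pos [ 0.5277 -0.1363  0.1666] op 0.319 F [-0.  -0.6 -0.4]
0.066 False t 37.88 [ 0.1 -0.  66. ] [-0.6  0.1  0.8]
0.06 False t 38.15 [-0.2 -0.1 59.9] [0.2 0.  0.1]
0.054 False t 38.42 [-0.3 -0.  53.7] [ 0.6  0.5 -0.2]
0.048 False t 38.68 [-0.3 -0.1 47.6] [-0.  -0.1 -0. ]
top 348 163
scene 310 149
```

View pics/wa.png

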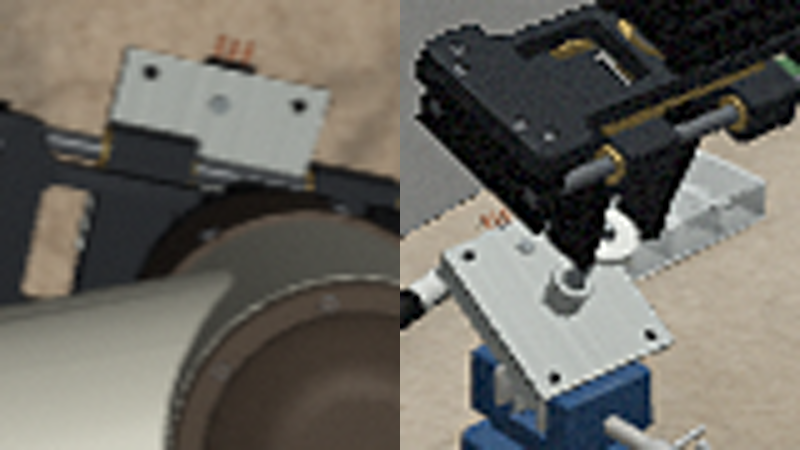

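Run:
```python
from h import *
a=np.load("ax.npz"); o,M=a["o"],a["M"]; T=lambda d,x=0,y=0:list(o+M@np.array([x,y,d]))
def rep(n,h=None):
    s=env.read_state(); print(n,h,"t %.2f"%s["clock"],(M.T@(s["position"]-o)*1e3).round(1),(M.T@s["force"]).round(1),"op %.3f"%s["opening"])
rep("down",env.move_straight(T(.040),rate=.05,force_limit=5))
h=env.move_straight(T(.040,0,.006),rate=.03,force_limit=3); rep("probe",h)
env.move_straight(T(.040),rate=.05)
if h:
    rep("d1",env.move_straight(T(.024),rate=.06,force_limit=8))
    rep("d2",env.move_straight(T(.010),rate=.03,force_limit=8))
    env.gripper_to(.45); rep("open")
    env.move_straight(T(.085),rate=.2); rep("up")
```

```text
down False t 39.19 [-0.4 -0.1 39.6] [-0.6 -0.3  0.3] op 0.315
probe True t 39.40 [-0.4  1.8 39.9] [ 2.2 -5.1 -0.5] op 0.316
d1 False t 40.07 [-0.6 -0.  23.4] [ 0.  -0.1 -0. ] op 0.321
d2 True t 40.39 [ 0.   0.  17.9] [-0.9  1.8  4.2] op 0.321
open None t 40.94 [-0.7 -0.2 17.7] [ 0.2  0.5 -0.4] op 0.451
up None t 41.42 [ 0.3  0.1 85.3] [-0.4  0.2  0.5] op 0.447
```

Run:
```python
from h import *
a=np.load("ax.npz"); o,M=a["o"],a["M"]
p=np.array(env.read_state()["position"]); env.move_straight([p[0],p[1],.24],rate=.3)
w=np.load("parts.npy")[2]; b=np.radians(10)
env.goto([w[0],w[1],.075],eul(toolR(DN,np.array([-np.sin(b),np.cos(b),0]),14))); st("over wheel")
A=[]
for n,q in(("top",o+.02*M[:,2]),("scene",o+.02*M[:,2]),("scene",[w[0],w[1],.03])):
    F=env.grab_frame(n); u,v=proj(F,q).astype(int); A.append(cv2.resize(F["image"][v-45:v+45,u-33:u+33],None,fx=4,fy=4,interpolation=cv2.INTER_CUBIC))
cv2.imwrite("pics/wh.png",np.hstack(A))
```

```text
over wheel t=43.23 pos [0.5537 0.1526 0.0757] op 0.449 F [ 1.1 -0.   0.2]
```

View pics/wh.png

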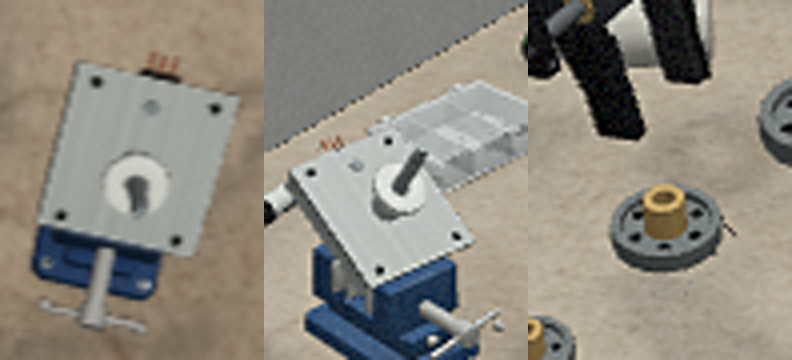

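Run:
```python
from h import *
a=np.load("ax.npz"); o,M=a["o"],a["M"]; Z=M[:,2]
w=np.load("parts.npy")[2]
hit=env.move_straight([w[0],w[1],.0148],rate=.1,force_limit=8); print(hit)
env.gripper_to(0.,40); st("grasped"); env.move_straight([w[0],w[1],.16],rate=.2); st("lifted")
env.goto(list(o+.105*Z),eul(toolR(-Z,M[:,1],14))); st("over")
for d in(.074,.068,.062):
    hit=env.move_straight(list(o+d*Z),rate=.05,force_limit=5); s=env.read_state()
    print(d,hit,"t %.2f"%s["clock"],(M.T@(s["position"]-o)*1e3).round(1),(M.T@s["force"]).round(1))
    if hit: break
two("wh2",o+.055*Z,w=80,h=90)
```

```text
True
grasped t=44.64 pos [0.5518 0.1529 0.0125] op 0.209 F [1.  1.3 4.6]
lifted t=45.53 pos [0.5525 0.1533 0.1584] op 0.214 F [-0.1  0.4  0.4]
over t=46.66 pos [ 0.5254 -0.136   0.1708] op 0.211 F [ 0.7 -0.1 -0.2]
0.074 False t 47.42 [-0.  -0.1 73.9] [ 0.4 -0.2  0.2]
0.068 False t 47.69 [-0.2 -0.1 67.9] [-0.4 -0.6 -0.2]
0.062 False t 47.96 [-0.7 -0.1 61.6] [-1.7  0.5 -1.5]
top 348 164
scene 311 148
```

View pics/wh2.png

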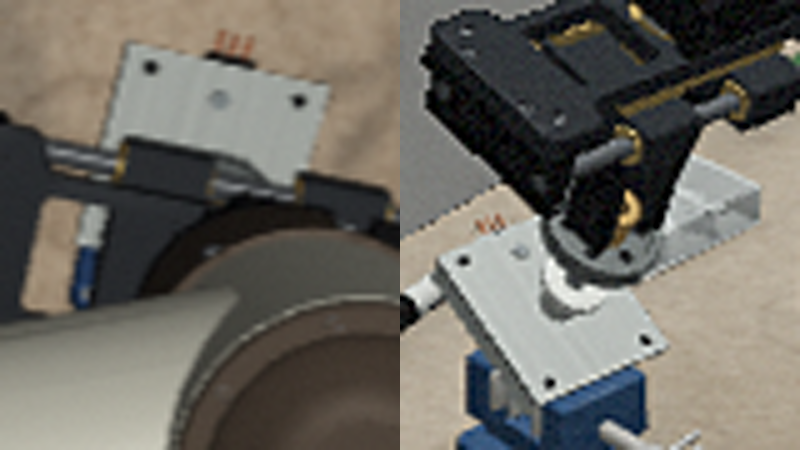

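Run:
```python
from h import *
a=np.load("ax.npz"); o,M=a["o"],a["M"]; T=lambda d,c=(0,0):list(o+M@np.array([c[0],c[1],d]))
def rep(n,h=None):
    s=env.read_state(); print(n,h,"t %.2f"%s["clock"],(M.T@(s["position"]-o)*1e3).round(1),(M.T@s["force"]).round(1),"op %.3f"%s["opening"])
h=env.move_straight(T(.056),rate=.05,force_limit=6); rep("d0",h)
if not h:
    c=probe(o,M,.056,[0,0],axes=(0,1)); 
    h=env.move_straight(T(.040,c),rate=.05,force_limit=10); rep("d1",h)
    if not h:
        rep("d2",env.move_straight(T(.026,c),rate=.03,force_limit=10))
```

```text
d0 False t 48.42 [-0.8 -0.1 55.5] [-2.  -0.6 -1.8] op 0.209
axis 0 1 True [-1.7 -0.4 55.3] [ 0.1 -0.5 -0.3]
axis 0 -1 True [-4.1  0.3 55.8] [ 1.2 -1.1  0.8]
axis 1 1 True [-2.9  1.7 55.9] [ 1.5 -2.2  0.2]
axis 1 -1 True [-3.  -1.3 55.7] [0.8 1.2 0.7]
centre mm [-2.9062  0.1537]
d1 False t 51.40 [-3.3  0.1 39.5] [-0.5  0.2 -0.2] op 0.212
d2 True t 51.73 [-2.3  0.1 34.4] [-0.3  0.2  6.5] op 0.210
```

Run:
```python
from h import *
a=np.load("ax.npz"); o,M=a["o"],a["M"]; Z=M[:,2]
env.gripper_to(.36); p=np.array(env.read_state()["position"]); env.move_straight(list(p+.055*Z),rate=.15); st("up")
p=np.array(env.read_state()["position"]); env.move_straight([p[0]-.02,p[1]+.0,.28],rate=.3)
env.goto([.45,.2,.25],eul(toolR(DN,np.array([0,1.,0]),0))); st("clear")
two("end",o+.03*Z,w=80,h=90)
for n in("top","scene"):
    F=env.grab_frame(n)
    print(n,"expected bushing end px",proj(F,o+.046*Z),"wheel",proj(F,o+.034*Z),"found",[(proj(F,x["xyz"]).round(1),np.array(x["xyz"])) for x in env.search_frame(F,"wheel_centre")[:3]])
```

```text
up t=52.92 pos [ 0.5288 -0.1394  0.1545] op 0.362 F [0.2 0.  0.5]
clear t=54.79 pos [0.4501 0.1992 0.2497] op 0.359 F [ 0.4 -0.6 -1.2]
top 347 159
scene 306 155
top expected bushing end px [388.1641 208.0223] wheel [387.9031 205.4456] found [(array([386.5, 205.2]), array([ 0.5623, -0.1406,  0.1086])), (array([283.4, 217.4]), array([0.5491, 0.0422, 0.0122]))]
scene expected bushing end px [349.7081 195.8697] wheel [347.606 199.065] found [(array([290.6, 287.2]), array([0.5447, 0.0583, 0.0081])), (array([345.4, 202. ]), array([ 0.562 , -0.1358,  0.1065])), (array([216.6, 341.8]), array([0.5393, 0.2533, 0.0087]))]
```

View pics/end.png

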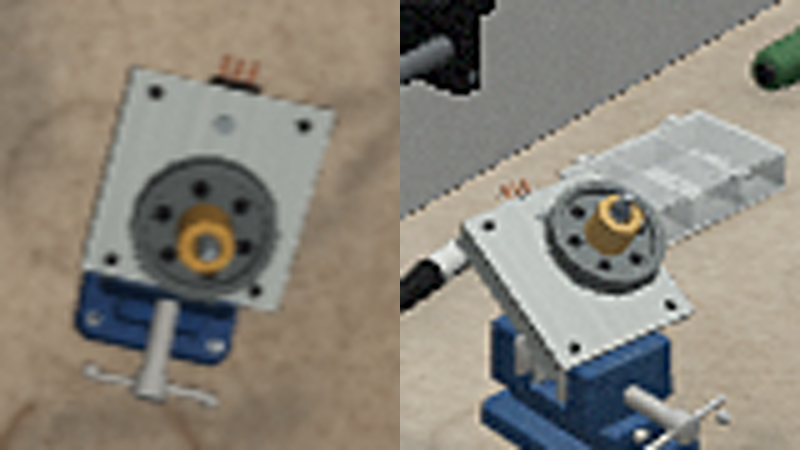

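```bash
python3 -c "
from h import *
env.close_job(); st('end')"
```

```text
the job is handed in; nothing more can be done
the job is handed in; nothing more can be done
```

I threaded the spacer, then the washer, then the middle-sized wheel (long bushing end outward) onto the axle. The job was handed in with the clock at about 55 s of the 72 s allowed; it returns no verdict.

**Method:** The arm can't reach the axle with the tool straight along it. I therefore gripped the spacer and the wheel with the tool tilted 14° about the jaw axis, and the washer tilted 6°.

**Seating:** Sideways probing confirmed that each part was on the axle.

| Part | Felt contact at (tool tip, mm from foot) | Expected (mm from foot) |
|---|---|---|
| Spacer | 8.6, foot taken from the camera fit | 5 |
| Washer | 17.9 | 18.2 |
| Wheel | 34.4 (underside at about 21.9) | 34.5 (underside at 22) |

**Checks that disagreed:**
- **Foot height:** the camera fit put the foot at 78.9 mm. The spacer's contact height showed it to be about 82 mm, as stated in the task, so I corrected it before the washer and wheel.
- **Cameras:** the two differed by 4 to 6 mm on the washer and spacer. I used the averages.
- **Wheel grip:** I skipped the centring squeeze on the wheel to save time, and it was held 2.9 mm off centre. I found that by probing and corrected it before pushing it home.

**Last picture:** The wheel sits square on the stack, with the bushing outward, the axle end showing above it and the gripper clear. At this resolution the clip groove itself can't be made out, so that it shows follows from the measured depth. I did not photograph the cutters, tweezers and bottle again, but every move away from the parts was made well above the bench.

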